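Put back the goods left at the checkout

TASK

A customer has left a little stack of goods on the checkout counter. Take it apart from the top down, one thing at a time and without shifting what is still stacked below, and set each thing upright in the middle of the put-back tray of its own colour, the two cartons lying lengthways along their trays. Leave the card terminal and the bottle alone.

Things in the scene. Friction and masses are not known exactly. Their poses are not given: they have to be found in the camera images.
- jar_red: Small round spice jar with red lid, upright, 44 mm diameter, 50 mm high, about 120 g. Stands on one end of the yellow carton's top, beside the green box (which end varies). Origin: centre of its underside; z up.
- box_green: Small green box of tea, 44 mm (its x axis) x 40 mm (its y axis), 50 mm high, about 80 g. Stands on the other end of the yellow carton's top. Its x axis lies within about 0.1 rad of the yellow carton's. Jar and box stand about 62 mm apart, centre to centre, along the carton's length. Origin: centre of its underside; z up.
- carton_yellow: Yellow biscuit carton lying flat, 116 mm long (its x axis), 56 mm wide (its y axis), 44 mm high, about 200 g. It carries the jar and the green box, and rests on the middle of the blue carton, lengthways along it. Origin: centre of its underside; z up.
- carton_blue: Blue biscuit carton lying flat at the bottom of the stack, on the counter, 156 mm long (its x axis), 66 mm wide (its y axis), 50 mm high, about 300 g. Its long axis runs roughly from the robot's right to left. Origin: centre of its underside; z up.
- tray_red: The red put-back tray, for the red-lidded jar, with a flat grey pad (126 x 52 mm) in the middle of its floor. Fixed to the counter. 182 mm long (its x axis), 94 mm wide (its y axis); floor 3 mm thick; low rim all round, its top 8 mm above the counter, 3 mm thick. Origin: centre of its underside, at counter height; z up. Its long axis points roughly away from the robot; the order of the four trays changes.
- tray_green: The green put-back tray, for the green box, with a flat grey pad (126 x 52 mm) in the middle of its floor. Fixed to the counter. 182 mm long (its x axis), 94 mm wide (its y axis); floor 3 mm thick; low rim all round, its top 8 mm above the counter, 3 mm thick. Origin: centre of its underside, at counter height; z up. Its long axis points roughly away from the robot; the order of the four trays changes.
- tray_yellow: The yellow put-back tray, for the yellow carton, with a flat grey pad (126 x 52 mm) in the middle of its floor. Fixed to the counter. 182 mm long (its x axis), 94 mm wide (its y axis); floor 3 mm thick; low rim all round, its top 8 mm above the counter, 3 mm thick. Origin: centre of its underside, at counter height; z up. Its long axis points roughly away from the robot; the order of the four trays changes.
- tray_blue: The blue put-back tray, for the blue carton, with a flat grey pad (126 x 52 mm) in the middle of its floor. Fixed to the counter. 182 mm long (its x axis), 94 mm wide (its y axis); floor 3 mm thick; low rim all round, its top 8 mm above the counter, 3 mm thick. Origin: centre of its underside, at counter height; z up. Its long axis points roughly away from the robot; the order of the four trays changes.
- card_terminal: Bystander, loose: grey payment-card terminal with keys and a small screen, 120 x 76 mm, 32 mm high, lying on the counter nearer the robot, to the left or right of the stack. Origin: centre of its underside.
- sanitiser: Bystander, loose: pale greyish bottle with white cap, 56 mm diameter, 135 mm high, standing nearer the robot, on the other side of the stack from the terminal. Origin: centre of its underside.
Things that resemble listed ones, but are neither listed nor needed, are in the scene too. There is more than one size of the carton_blue; the one meant has the size given above. There is more than one size of the tray_blue; the one meant has the size given above.

How it is judged (in metres and radians):
On the way, in this order (a step that is already met when the one before it is completed fails the run):
1. the jar and the green box are both in their trays (horizontal distance between jar_red and tray_red below 0.015 m and z of jar_red in the frame of tray_red below 0.007 m and angle between each of jar_red, box_green's own z axis and vertical below 0.1 rad and horizontal distance between box_green and tray_green below 0.015 m and z of box_green in the frame of tray_green below 0.007 m), for 0.2 s.
2. then the yellow carton is in its tray (horizontal distance between carton_yellow and tray_yellow below 0.015 m and z of carton_yellow in the frame of tray_yellow below 0.007 m and angle between carton_yellow's own z axis and vertical below 0.1 rad and angle between the x axis of carton_yellow and the x axis of tray_yellow, either way round below 0.2 rad), for 0.2 s.
3. then the blue carton is in its tray (horizontal distance between carton_blue and tray_blue below 0.015 m and z of carton_blue in the frame of tray_blue below 0.007 m and angle between carton_blue's own z axis and vertical below 0.1 rad and angle between the x axis of carton_blue and the x axis of tray_blue, either way round below 0.2 rad), for 0.2 s.
At the end, for the whole second after the job is handed in: Each of the four things stands on the floor of the tray of its own colour (underside less than 7 mm above the tray's underside), its centre within 15 mm of the tray's centre, upright within 0.1 rad, the two cartons lengthways within 0.2 rad (either way round), all at rest and released (all of step 1 and all of step 2 and all of step 3 and linear speed of each of jar_red, box_green, carton_yellow, carton_blue below 0.02 m/s); the robot touches nothing.
It fails at once if the yellow carton is shifted by more than 25 mm before jar and green box are both in their trays (distance of carton_yellow from where it was at the start of the episode above 0.025 m and not (horizontal distance between jar_red and tray_red below 0.015 m and z of jar_red in the frame of tray_red below 0.007 m and angle between each of jar_red, box_green's own z axis and vertical below 0.1 rad and horizontal distance between box_green and tray_green below 0.015 m and z of box_green in the frame of tray_green below 0.007 m)).
It fails at once if the blue carton is shifted by more than 25 mm before the yellow carton is in its tray (distance of carton_blue from where it was at the start of the episode above 0.025 m and not (horizontal distance between carton_yellow and tray_yellow below 0.015 m and z of carton_yellow in the frame of tray_yellow below 0.007 m and angle between carton_yellow's own z axis and vertical below 0.1 rad and angle between the x axis of carton_yellow and the x axis of tray_yellow, either way round below 0.2 rad)).
It fails at once if the card terminal or the bottle is shifted by more than 25 mm or tipped (distance of any of card_terminal, sanitiser from where it was at the start of the episode above 0.025 m or angle between any of sanitiser, card_terminal's own z axis and vertical above 0.4 rad).
It also fails if it takes over 128 s, if anything falls off the work surface, if the arm or the gripper's body presses on something with over 40 N, if the wrist force passes 120 N, or if a joint passes its speed limit or range.

ROBOT

A 6-joint arm with a two-finger parallel gripper is mounted at the origin on the work surface. World frame = base frame: x ahead of the robot, y to its left, z up, the work surface at z = 0. Lengths are in mm, angles in rad, forces in N, time in s.
With the tool pointing down it reaches from about 350 to 975 mm from the base axis. Payload 7.1 kg.
Tool frame: the origin (TCP) lies between the finger pads; the fingertips stand 8 mm ahead of it and the grasp point (between the pads) lies 11 mm behind it (ctrl.tips_ahead is the distance from the TCP to the fingertips, in mm); y points along the fingers, z is the direction in which the jaws open and shut, and the axes are right-handed (so a half turn about y gives the same grasp; the last joint's range is limited). The gripper opens to 88 mm and grips with 3 to 60 N. Pads are 20 mm wide; open, the fingers measure 115 mm over their backs; the gripper's body (75 mm by 178 mm) begins 61 mm behind the grasp point.
Start: joints at [-1.344, 0.423, 1.63, -0, 1.089, -0.019], TCP at [152.102, -606.193, 230.675] pointing down, gripper open.
Joint ranges: [-3, 3], [-0.9, 2.11], [0.09, 2.58], [-1.31, 4.45], [0.11, 2.69], [-2.54, 2.54]. Speed limits (rad/s): [2.39, 2.39, 3.01, 3.14, 3.14, 3.14].

INTERFACE

Orientations are given as a rotation vector (axis times angle).
In Python, from workcell import ctrl gives the robot as it stands.
- The arm moves only by the shell command python3 -m creep 'ROWS'. ROWS is JSON, a list of rows, each an object of numbers: "tx", "ty", "tz": the shift along the world's x, y, z in mm; "rx", "ry", "rz": the turn, a rotation vector about the world's x, y, z in rad; "fingers": the closure in counts, from 0 (fully open) to 255 (shut). A call has 1 to 10 rows; each row is the pose to reach, as a shift and turn from the pose commanded when the call began; what a row does not reach only later rows make up. A row lasts 1/8 s, in which the tool goes at most 62.5 mm and 10.7 degrees, less where a joint would pass 70% of its speed; a pose out of reach is approached as far as the arm can. A call with a gripper value outside its range is refused whole. The fingers move at their own pace and stop on an object; the grip force is fixed at half the most. Time passes only in rows, so rows that repeat a pose let the fingers close. It gives the time, the measured TCP pose, the force and the opening at its end, in the units of the state.
- ctrl.get_obs(): the state, without advancing time (a new reading comes with each control period).
- ctrl.get_image(name): name is "side" or "top"; returns a dict with "pixels" (480x640x3 uint8, blue, green, red), "intrinsics" (3x3 intrinsics, pixels), "rvec" (rotation vector, rad) and "tvec" (3), from world to camera coordinates, as OpenCV has them. Camera axes: x right, y down, z forward; pixel columns grow to the right and rows downward; lengths in mm; the calibration is good to about 2 mm. A picture is of the moment at which its call begins. There is no depth.
- ctrl.close_job(): hands the job in, once; it reports no verdict.
The state is a dict: "t": time; "qpos": joint angles; "qvel": joint speeds; "joint_torque": joint torques, N m; "ee_pos": TCP position; "orientation": TCP orientation; "ft_force": force on the tool from outside, world axes, zero at the start; "moment": the same for the moment, N m; "width": finger opening in mm.
Only numpy, scipy, OpenCV 4.12 (cv2) and the standard library are available. Lean on these libraries where they do the work, as an engineer would, in place of code of your own. Each camera call takes 0.05 s, during which the arm holds its last target.

## Working session

There is one attempt and no reset: what is moved stays moved. The work goes in short steps, Python scripts to look and compute and a shell command to move; the robot and the scene stay as the last step left them, time stands still between calls to the robot, and variables do not carry over. Pictures are saved under pics/ and viewed, and the job is handed in when it is done.

```bash
mkdir -p pics; ls
python3 - <<'E'
from workcell import ctrl
import cv2,numpy as np
o=ctrl.get_obs();print({k:np.round(v,3).tolist() for k,v in o.items()})
for n in("top","side"):
    d=ctrl.get_image(n);cv2.imwrite(f"pics/{n}0.png",d["pixels"]);np.savez(f"{n}0.npz",**d)
    R=cv2.Rodrigues(np.array(d["rvec"],float))[0];print(n,np.round(d["intrinsics"],1).tolist(),np.round(-R.T@np.array(d["tvec"]).ravel(),1),np.round(R,2).tolist())
E
```

```text
pics
{'t': 0.0, 'qpos': [-1.344, 0.424, 1.631, -0.0, 1.089, -0.019], 'qvel': [-0.001, 0.001, 0.0, -0.0, -0.001, -0.001], 'joint_torque': [-0.0, -54.462, -27.367, 0.064, 0.023, -0.0], 'ee_pos': [151.984, -605.668, 229.913], 'orientation': [-0.258, 2.092, -2.089], 'ft_force': [0.063, -0.978, 0.912], 'moment': [-0.006, 0.016, 0.04], 'width': 87.715}
top [[520.2, 0.0, 321.8], [0.0, 520.2, 239.7], [0.0, 0.0, 1.0]] [ 436.5 -109.4 1182.5] [[0.02, -1.0, -0.02], [-1.0, -0.02, -0.09], [0.09, 0.02, -1.0]]
side [[609.1, 0.0, 322.3], [0.0, 609.1, 243.7], [0.0, 0.0, 1.0]] [  309.2 -1351.   1126.7] [[0.99, -0.16, 0.02], [-0.09, -0.63, -0.77], [0.13, 0.76, -0.64]]
```

View pics/top0.png

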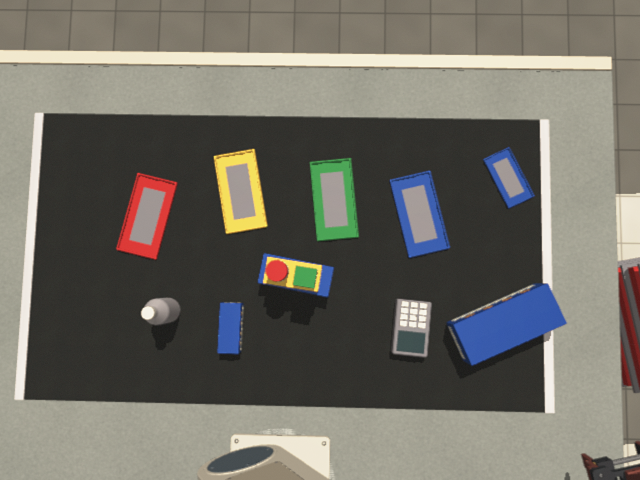

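View pics/side0.png

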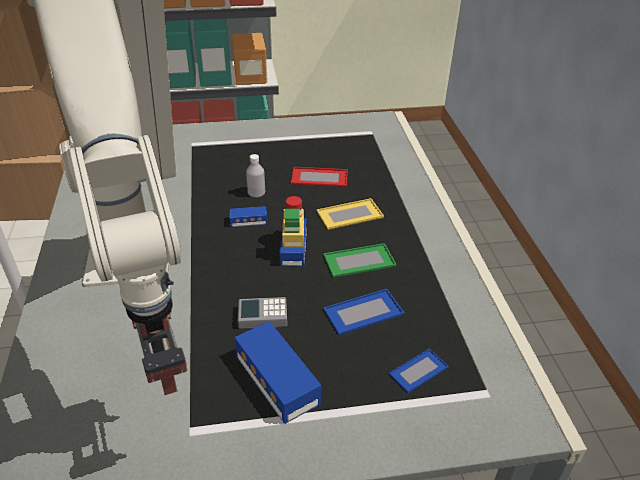

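The top view shows the trays in the order red (147,216), yellow (240,192), green (334,199) and blue (420,214); the blue tray at (508,178) is the small one. The stack is at about (296,274), with the jar on the left and the green box on the right. The terminal is at (411,328) and the bottle at (160,311). The carton at (230,328) and the big one at (507,323) are lookalikes.

```bash
cat > h.py <<'E'
import cv2,numpy as np
def grab(n,ctrl):
    return ctrl.get_image(n)
def ray(d,uv,z):
    K=np.array(d["intrinsics"],float);R=cv2.Rodrigues(np.array(d["rvec"],float))[0];t=np.array(d["tvec"],float).reshape(3)
    c=-R.T@t
    uv=np.atleast_2d(np.array(uv,float));v=np.c_[uv,np.ones(len(uv))]@np.linalg.inv(K).T@R
    return c+v*((z-c[2])/v[:,2])[:,None]
def mask(d,col,roi=None):
    h=cv2.cvtColor(d["pixels"],cv2.COLOR_BGR2HSV);H,S,V=cv2.split(h)
    r={'red':(H<8)|(H>172),'yellow':(H>18)&(H<35),'green':(H>45)&(H<85),'blue':(H>100)&(H<130)}[col]
    m=(r&(S>110)&(V>50)).astype(np.uint8)*255
    if roi:
        x0,y0,x1,y1=roi;k=np.zeros_like(m);k[y0:y1,x0:x1]=1;m*=k
    return m
def conts(m,amin=60):
    return sorted([c for c in cv2.findContours(m,cv2.RETR_EXTERNAL,cv2.CHAIN_APPROX_NONE)[0] if cv2.contourArea(c)>amin],key=cv2.contourArea,reverse=True)
def rect(P):
    (cx,cy),(w,h),a=cv2.minAreaRect(P[:,:2].astype(np.float32))
    if w<h: w,h,a=h,w,a+90
    a=(a+90)%180-90
    return round(cx,1),round(cy,1),round(w,1),round(h,1),round(np.radians(a),3)
E
python3 - <<'E'
from h import *
d=dict(np.load("top0.npz"));s=dict(np.load("side0.npz"))
for n,d in(("top",d),("side",s)):
  for col in('red','yellow','green','blue'):
    for c in conts(mask(d,col)):
        x,y,w,h=cv2.boundingRect(c)
        if n=="side" and (y<140): continue
        P=c.reshape(-1,2)
        print(n,col,(x,y,w,h),cv2.contourArea(c),{z:rect(ray(d,P,z)) for z in(8,50,94,144)})
  h=cv2.cvtColor(d["pixels"],cv2.COLOR_BGR2HSV)
  m=((h[...,1]<45)&(h[...,2]>120)&(h[...,2]<190)).astype(np.uint8)*255
  for c in conts(m,300):
    x,y,w,hh=cv2.boundingRect(c)
    if w<120 and y>140: print(n,"pad",(x,y,w,hh),rect(ray(d,c.reshape(-1,2),3)))
E
```

```text
top red (116, 172, 62, 88) 3351.5 {8: (588.3, 316.9, 186.5, 99.3, np.float64(-0.223)), 50: (582.8, 301.7, 179.8, 95.8, np.float64(-0.223)), 94: (577.1, 285.7, 172.8, 92.0, np.float64(-0.223)), 144: (570.7, 267.6, 164.9, 87.8, np.float64(-0.223))}
top red (618, 267, 22, 120) 663.0 {8: (361.3, -769.1, 261.5, 19.5, np.float64(0.194)), 50: (364.0, -745.5, 252.2, 18.8, np.float64(0.194)), 94: (366.8, -720.8, 242.4, 18.1, np.float64(0.194)), 144: (370.0, -692.7, 231.2, 17.2, np.float64(0.194))}
top red (265, 260, 23, 21) 333.0 {8: (467.6, 15.8, 48.1, 46.2, np.float64(0.809)), 50: (466.5, 11.3, 46.4, 44.5, np.float64(0.809)), 94: (465.3, 6.6, 44.6, 42.8, np.float64(0.809)), 144: (464.0, 1.3, 42.6, 40.8, np.float64(0.809))}
top red (628, 266, 12, 51) 253.0 {8: (439.1, -791.0, 109.6, 22.7, np.float64(0.187)), 50: (439.0, -766.7, 105.6, 21.9, np.float64(0.187)), 94: (438.9, -741.1, 101.5, 21.1, np.float64(0.187)), 144: (438.8, -712.1, 96.9, 20.1, np.float64(0.187))}
top red (621, 341, 11, 45) 169.0 {8: (279.1, -752.3, 96.5, 16.2, np.float64(0.191)), 50: (284.7, -729.4, 93.1, 15.6, np.float64(0
[... 5819 characters left out ...]
85.4, np.float64(-0.042)), 144: (338.5, -46.7, 99.8, 81.2, np.float64(-0.042))}
side blue (279, 218, 28, 49) 341.0 {8: (461.4, -2.9, 217.4, 73.0, np.float64(1.401)), 50: (455.7, -53.5, 209.2, 70.2, np.float64(1.401)), 94: (449.7, -106.5, 200.6, 67.4, np.float64(1.401)), 144: (442.9, -166.8, 190.9, 64.1, np.float64(1.401))}
side pad (477, 220, 40, 22) (1068.4, -33.8, 96.4, 88.1, np.float64(-1.554))
side pad (89, 183, 43, 51) (-62.9, 260.8, 273.5, 117.4, np.float64(-1.331))
side pad (3, 393, 29, 30) (-195.0, -476.1, 82.1, 38.3, np.float64(-1.097))
side pad (456, 182, 34, 18) (1070.0, 176.4, 94.2, 85.5, np.float64(1.558))
side pad (437, 150, 31, 15) (1070.5, 386.5, 93.8, 86.4, np.float64(1.55))
```

Run:
```python
import cv2
a=cv2.imread("pics/top0.png")[240:310,240:350];cv2.imwrite("pics/topz.png",cv2.resize(a,None,fx=7,fy=7,interpolation=cv2.INTER_NEAREST))
a=cv2.imread("pics/side0.png")[190:275,260:330];cv2.imwrite("pics/sidez.png",cv2.resize(a,None,fx=7,fy=7,interpolation=cv2.INTER_NEAREST))
```

```text
(no output)
```

View pics/topz.png

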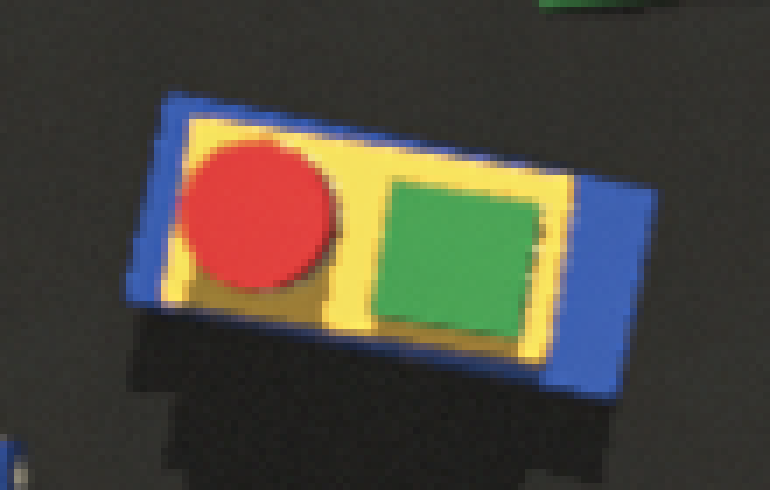

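View pics/sidez.png

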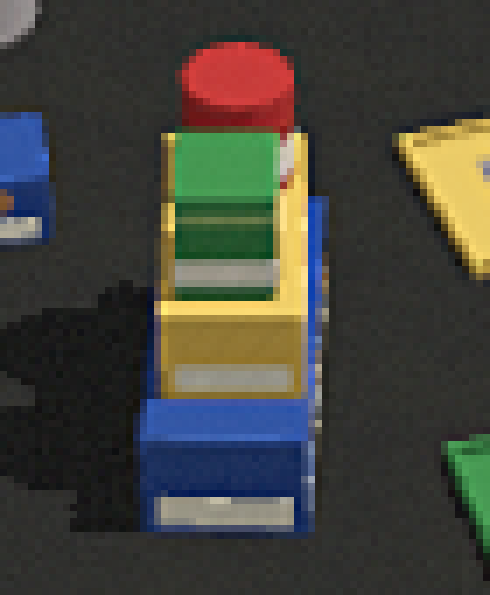

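```bash
cat >> h.py <<'E'
from scipy.spatial.transform import Rotation as Ro
def jaw(ctrl):
    o=ctrl.get_obs();R=Ro.from_rotvec(o["orientation"]).as_matrix();z=R[:,2]
    return o,np.arctan2(z[1],z[0]),R[:,1]
def turn(ctrl,target):   # yaw turns to bring the jaw axis to target, either way round
    o,a,f=jaw(ctrl);t=(target-a+np.pi/2)%np.pi-np.pi/2
    return o,a,f,t
E
python3 - <<'E'
from h import *
from workcell import ctrl
d=dict(np.load("top0.npz"));s=dict(np.load("side0.npz"))
cs=[c for c in conts(mask(d,'blue',(245,240,345,310)))]
P=np.vstack(cs).reshape(-1,2);print("blue",rect(ray(d,P,50)))
o,a,f,t=turn(ctrl,1.433-np.pi/2);print(o["ee_pos"],"jaw",a,"fingers",f,"turn",t,"q6",o["qpos"][5],o["qpos"][0])
E
```

```text
blue (458.8, -30.5, 157.5, 68.3, np.float64(1.392))
[ 152.00725689 -605.74657549  230.01073952] jaw -1.32497963867932 fingers [-2.87847758e-04  1.28980150e-03 -9.99999127e-01] turn 1.1871833118844233 q6 -0.019016780652384553 -1.343991434357019
```

```bash
python3 -m creep '[{"tx":28,"ty":55,"tz":0,"rz":0.1},{"tx":56,"ty":110,"rz":0.2},{"tx":85,"ty":165,"rz":0.3},{"tx":113,"ty":220,"rz":0.45},{"tx":141,"ty":275,"rz":0.6},{"tx":169,"ty":330,"rz":0.75},{"tx":198,"ty":385,"rz":0.9},{"tx":226,"ty":440,"rz":1.05},{"tx":254,"ty":495,"rz":1.187},{"tx":254,"ty":495,"rz":1.187}]'
python3 - <<'E'
from h import *
from workcell import ctrl
o,a,f,t=turn(ctrl,-.138);print(o["ee_pos"],f,t,o["qpos"],464-o["ee_pos"][0],1.3-o["ee_pos"][1])
E
```

```text
[ 152.00725689 -605.74657549  230.01073952] [-2.87847758e-04  1.28980150e-03 -9.99999127e-01] 1.18697963867932 [-1.34399143e+00  4.23736235e-01  1.63057866e+00  1.07855861e-05
  1.08859925e+00 -1.90167807e-02] 311.99274310776957 607.0465754883502schema error: expected keys tx, ty, tz, rx, ry, rz, fingers
```

All keys are required in each row.

```bash
python3 -m creep '[{"tx":28,"ty":55,"tz":0,"rx":0,"ry":0,"rz":0.1,"fingers":0},{"tx":56,"ty":110,"tz":0,"rx":0,"ry":0,"rz":0.2,"fingers":0},{"tx":85,"ty":165,"tz":0,"rx":0,"ry":0,"rz":0.3,"fingers":0},{"tx":113,"ty":220,"tz":0,"rx":0,"ry":0,"rz":0.45,"fingers":0},{"tx":141,"ty":275,"tz":0,"rx":0,"ry":0,"rz":0.6,"fingers":0},{"tx":169,"ty":330,"tz":0,"rx":0,"ry":0,"rz":0.75,"fingers":0},{"tx":198,"ty":385,"tz":0,"rx":0,"ry":0,"rz":0.9,"fingers":0},{"tx":226,"ty":440,"tz":0,"rx":0,"ry":0,"rz":1.05,"fingers":0},{"tx":254,"ty":495,"tz":0,"rx":0,"ry":0,"rz":1.187,"fingers":0},{"tx":254,"ty":495,"tz":0,"rx":0,"ry":0,"rz":1.187,"fingers":0}]'
python3 - <<'E'
from h import *
from workcell import ctrl
o,a,f,t=turn(ctrl,-.138);print(o["ee_pos"],f,t,o["qpos"],464-o["ee_pos"][0],1.3-o["ee_pos"][1])
E
```

```text
t: 1.35
ee_pos: [407.3, -107.8, 230.6]
orientation: [-1.144, 1.304, -1.304]
ft_force: [0.4, 0.2, -1.2]
width: 87.7
[ 407.30258951 -107.76504592  230.61436121] [ 1.39340076e-04  4.14337834e-04 -9.99999904e-01] -0.00794064734934663 [-2.87216725e-01  1.17832285e-01  2.05740149e+00  5.30907883e-04
  9.66342690e-01 -1.57459108e-01] 56.69741048935526 109.06504592136187
```

```bash
python3 -m creep '[{"tx":25,"ty":48,"tz":0,"rx":0,"ry":0,"rz":0,"fingers":0},{"tx":57,"ty":111,"tz":-20,"rx":0,"ry":0,"rz":0,"fingers":0},{"tx":57,"ty":111,"tz":-60,"rx":0,"ry":0,"rz":0,"fingers":0},{"tx":57,"ty":111,"tz":-60,"rx":0,"ry":0,"rz":0,"fingers":0},{"tx":57,"ty":111,"tz":-60,"rx":0,"ry":0,"rz":0,"fingers":0}]'
python3 - <<'E'
from h import *
from workcell import ctrl
o,a,f,t=turn(ctrl,-.138);print(o["ee_pos"],f,t,o["qvel"],464-o["ee_pos"][0],1.3-o["ee_pos"][1])
for n in("top","side"):
    d=ctrl.get_image(n);np.savez(n+"1.npz",**d);a=d["pixels"];a=a[200:320,220:380] if n=="top" else a[140:300,210:400];cv2.imwrite(f"pics/{n}1.png",cv2.resize(a,None,fx=4,fy=4,interpolation=cv2.INTER_CUBIC))
E
```

```text
t: 1.98
ee_pos: [463.0, -1.4, 171.3]
orientation: [-1.14, 1.312, -1.311]
ft_force: [-0.1, -0.3, -0.0]
width: 87.4
[462.98703821  -1.40127249 171.34223598] [-3.13997754e-04 -1.91840410e-04 -9.99999932e-01] 0.0017396074400046757 [-0.00367844 -0.02247069 -0.01068462  0.00207722 -0.00548167  0.00158093] 1.0129617918984195 2.701272493220348
```

View pics/side1.png

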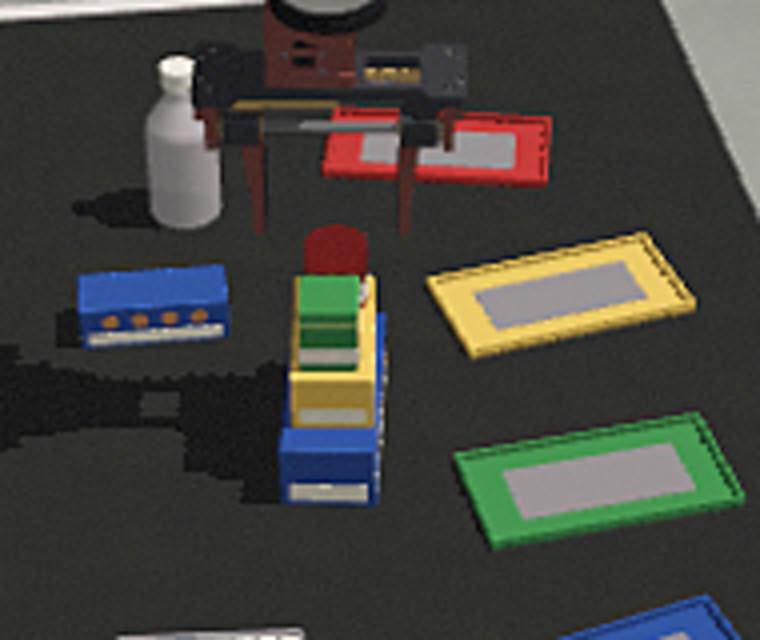

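The open fingers straddle the red lid, which is at (335,245) in this zoomed crop, with nothing else in the way. Next I lower and close on the jar.

```bash
python3 -m creep '[{"tx":1,"ty":2.7,"tz":0,"rx":0,"ry":0,"rz":0,"fingers":0},{"tx":1,"ty":2.7,"tz":-20,"rx":0,"ry":0,"rz":0,"fingers":0},{"tx":1,"ty":2.7,"tz":-40,"rx":0,"ry":0,"rz":0,"fingers":0},{"tx":1,"ty":2.7,"tz":-59,"rx":0,"ry":0,"rz":0,"fingers":0},{"tx":1,"ty":2.7,"tz":-59,"rx":0,"ry":0,"rz":0,"fingers":0},{"tx":1,"ty":2.7,"tz":-59,"rx":0,"ry":0,"rz":0,"fingers":0}]'; python3 -m creep '[{"tx":0,"ty":0,"tz":0,"rx":0,"ry":0,"rz":0,"fingers":80},{"tx":0,"ty":0,"tz":0,"rx":0,"ry":0,"rz":0,"fingers":120},{"tx":0,"ty":0,"tz":0,"rx":0,"ry":0,"rz":0,"fingers":160},{"tx":0,"ty":0,"tz":0,"rx":0,"ry":0,"rz":0,"fingers":200},{"tx":0,"ty":0,"tz":0,"rx":0,"ry":0,"rz":0,"fingers":255},{"tx":0,"ty":0,"tz":0,"rx":0,"ry":0,"rz":0,"fingers":255},{"tx":0,"ty":0,"tz":0,"rx":0,"ry":0,"rz":0,"fingers":255}]'
```

```text
t: 2.82
ee_pos: [464.7, 2.4, 112.6]
orientation: [-1.14, 1.309, -1.311]
ft_force: [-0.2, 0.0, 0.4]
width: 88.0
t: 3.7
ee_pos: [464.2, 2.5, 111.7]
orientation: [-1.141, 1.31, -1.31]
ft_force: [0.8, 0.5, 0.6]
width: 43.7
```

```bash
python3 -m creep '[{"tx":0,"ty":0,"tz":10,"rx":0,"ry":0,"rz":0,"fingers":255},{"tx":0,"ty":0,"tz":40,"rx":0,"ry":0,"rz":0,"fingers":255},{"tx":0,"ty":0,"tz":80,"rx":0,"ry":0,"rz":0,"fingers":255},{"tx":0,"ty":0,"tz":110,"rx":0,"ry":0,"rz":0,"fingers":255},{"tx":15,"ty":40,"tz":110,"rx":0,"ry":0,"rz":0,"fingers":255},{"tx":36,"ty":90,"tz":110,"rx":0,"ry":0,"rz":0,"fingers":255},{"tx":57,"ty":145,"tz":110,"rx":0,"ry":0,"rz":0,"fingers":255},{"tx":78,"ty":200,"tz":110,"rx":0,"ry":0,"rz":0,"fingers":255},{"tx":98,"ty":250,"tz":110,"rx":0,"ry":0,"rz":0,"fingers":255},{"tx":112,"ty":285,"tz":110,"rx":0,"ry":0,"rz":0,"fingers":255}]';python3 -m creep '[{"tx":12,"ty":30,"tz":0,"rx":0,"ry":0,"rz":0,"fingers":255},{"tx":12,"ty":30,"tz":0,"rx":0,"ry":0,"rz":0,"fingers":255},{"tx":12,"ty":30,"tz":0,"rx":0,"ry":0,"rz":0,"fingers":255},{"tx":12,"ty":30,"tz":0,"rx":0,"ry":0,"rz":0,"fingers":255}]'
python3 - <<'E'
from h import *
from workcell import ctrl
o=ctrl.get_obs();print(o["ee_pos"],o["width"],o["ft_force"])
for n in("top","side"):
    d=ctrl.get_image(n);a=d["pixels"];a=a[150:310,90:350] if n=="top" else a[100:300,210:410];cv2.imwrite(f"pics/{n}2.png",cv2.resize(a,None,fx=3,fy=3,interpolation=cv2.INTER_CUBIC))
    for col,z in(('yellow',94),('blue',50)):
        roi=(245,240,345,310) if n=="top" else (270,200,310,275)
        c=conts(mask(d,col,roi),30);print(n,col,rect(ray(d,np.vstack(c).reshape(-1,2),z)))
E
```

```text
t: 4.95
ee_pos: [576.3, 289.7, 221.9]
orientation: [-1.141, 1.309, -1.309]
ft_force: [1.4, -1.5, -0.8]
width: 43.6
t: 5.45
ee_pos: [587.7, 316.4, 221.8]
orientation: [-1.141, 1.311, -1.311]
ft_force: [-0.6, -1.0, -1.3]
width: 43.4
[587.69836741 316.35710941 221.79917558] 43.41677138972123 [-0.58391437 -0.97655015 -1.28014698]
top yellow (459.7, -26.8, 116.2, 55.9, np.float64(1.433))
top blue (458.8, -30.5, 157.5, 68.3, np.float64(1.392))
side yellow (457.4, -47.5, 163.5, 56.7, np.float64(1.434))
side blue (455.7, -53.5, 209.2, 70.2, np.float64(1.401))
```

View pics/side2.png

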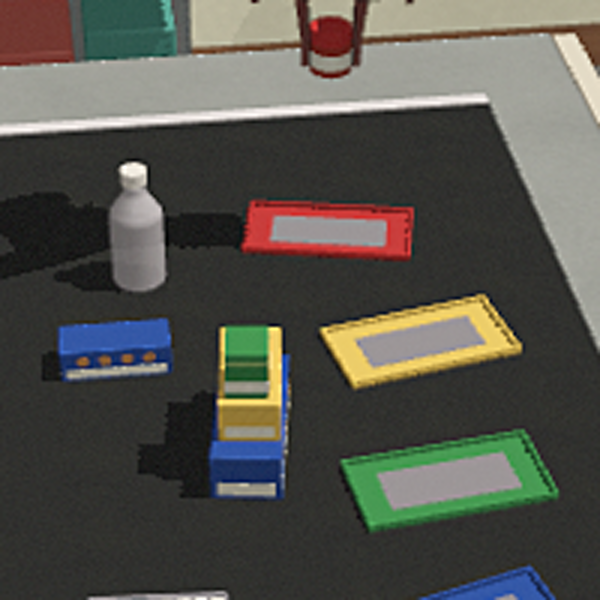

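The jar at (330,47) is upright between the fingers, and the stack has not moved. I lower it into the red tray.

```bash
python3 -m creep '[{"tx":1,"ty":2,"tz":-40,"rx":0,"ry":0,"rz":0,"fingers":255},{"tx":1,"ty":2,"tz":-90,"rx":0,"ry":0,"rz":0,"fingers":255},{"tx":1,"ty":2,"tz":-140,"rx":0,"ry":0,"rz":0,"fingers":255},{"tx":1,"ty":2,"tz":-175,"rx":0,"ry":0,"rz":0,"fingers":255},{"tx":1,"ty":2,"tz":-190,"rx":0,"ry":0,"rz":0,"fingers":255},{"tx":1,"ty":2,"tz":-197,"rx":0,"ry":0,"rz":0,"fingers":255},{"tx":1,"ty":2,"tz":-200,"rx":0,"ry":0,"rz":0,"fingers":255},{"tx":1,"ty":2,"tz":-200,"rx":0,"ry":0,"rz":0,"fingers":255},{"tx":1,"ty":2,"tz":-200,"rx":0,"ry":0,"rz":0,"fingers":255}]'
```

```text
t: 6.68
ee_pos: [589.7, 319.8, 22.7]
orientation: [-1.139, 1.309, -1.31]
ft_force: [-0.1, -0.3, -1.5]
width: 43.3
```

```bash
python3 -m creep '[{"tx":-1,"ty":-1,"tz":-1.5,"rx":0,"ry":0,"rz":0,"fingers":255},{"tx":-1,"ty":-1,"tz":-1.5,"rx":0,"ry":0,"rz":0,"fingers":255}]'; python3 -m creep '[{"tx":0,"ty":0,"tz":0,"rx":0,"ry":0,"rz":0,"fingers":110},{"tx":0,"ty":0,"tz":0,"rx":0,"ry":0,"rz":0,"fingers":60},{"tx":0,"ty":0,"tz":0,"rx":0,"ry":0,"rz":0,"fingers":0},{"tx":0,"ty":0,"tz":0,"rx":0,"ry":0,"rz":0,"fingers":0},{"tx":0,"ty":0,"tz":20,"rx":0,"ry":0,"rz":0,"fingers":0},{"tx":0,"ty":0,"tz":70,"rx":0,"ry":0,"rz":0,"fingers":0},{"tx":0,"ty":0,"tz":130,"rx":0,"ry":0,"rz":0,"fingers":0},{"tx":0,"ty":0,"tz":180,"rx":0,"ry":0,"rz":0,"fingers":0},{"tx":0,"ty":0,"tz":200,"rx":0,"ry":0,"rz":0,"fingers":0}]'
```

```text
t: 6.92
ee_pos: [588.5, 318.7, 20.8]
orientation: [-1.14, 1.31, -1.31]
ft_force: [-0.4, 0.2, 2.7]
width: 44.0
t: 8.05
ee_pos: [589.6, 319.3, 225.2]
orientation: [-1.134, 1.307, -1.31]
ft_force: [-0.5, -0.2, -0.3]
width: 88.1
```

```bash
python3 -m creep '[{"tx":-15,"ty":-42,"tz":0,"rx":0,"ry":0,"rz":0,"fingers":0},{"tx":-35,"ty":-95,"tz":0,"rx":0,"ry":0,"rz":0,"fingers":0},{"tx":-56,"ty":-152,"tz":0,"rx":0,"ry":0,"rz":0,"fingers":0},{"tx":-77,"ty":-210,"tz":0,"rx":0,"ry":0,"rz":0,"fingers":0},{"tx":-98,"ty":-268,"tz":0,"rx":0,"ry":0,"rz":0,"fingers":0},{"tx":-118,"ty":-325,"tz":0,"rx":0,"ry":0,"rz":0,"fingers":0},{"tx":-132,"ty":-362,"tz":-20,"rx":0,"ry":0,"rz":0,"fingers":0},{"tx":-136,"ty":-375,"tz":-50,"rx":0,"ry":0,"rz":0,"fingers":0},{"tx":-136,"ty":-375,"tz":-50,"rx":0,"ry":0,"rz":0,"fingers":0},{"tx":-136,"ty":-375,"tz":-50,"rx":0,"ry":0,"rz":0,"fingers":0}]'
python3 - <<'E'
from h import *
from workcell import ctrl
o,a,f,t=turn(ctrl,-.14);print(o["ee_pos"],t,453.1-o["ee_pos"][0],-55.8-o["ee_pos"][1],170-o["ee_pos"][2])
for n in("top","side"):
    d=ctrl.get_image(n);np.savez(n+"3.npz",**d);a=d["pixels"];a=a[150:310,90:350] if n=="top" else a[100:300,210:410];cv2.imwrite(f"pics/{n}3.png",cv2.resize(a,None,fx=3,fy=3,interpolation=cv2.INTER_CUBIC))
E
```

```text
t: 9.3
ee_pos: [452.5, -56.1, 170.7]
orientation: [-1.141, 1.31, -1.31]
ft_force: [0.6, -0.2, -0.2]
width: 87.7
[452.51755745 -56.11042139 170.68175998] -0.0021170970979655923 0.5824425529742143 0.31042139213470676 -0.6817599757674202
```

View pics/side3.png

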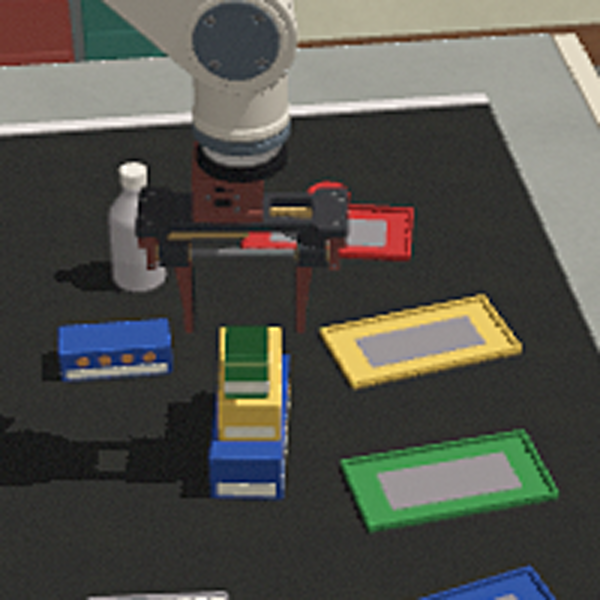

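View pics/top3.png

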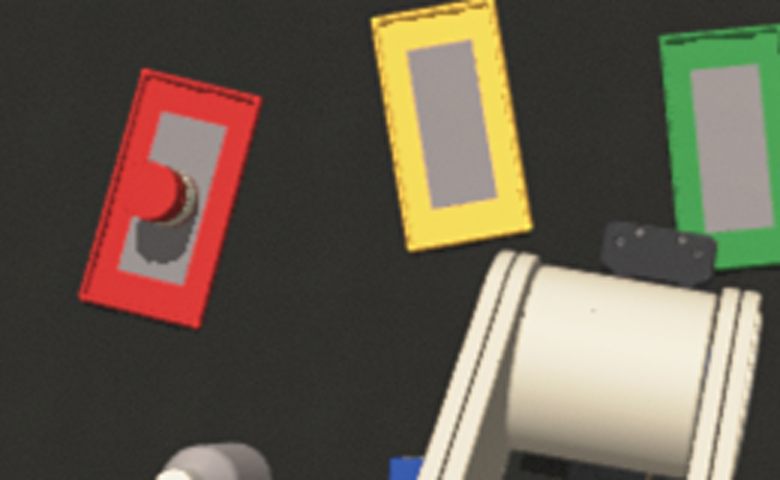

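The jar stands in the red tray, its lid at about (155,190) in the top crop. The box is untouched, with the fingers straddling it. Next I grasp the box.

```bash
python3 -m creep '[{"tx":0.6,"ty":0,"tz":-20,"rx":0,"ry":0,"rz":0,"fingers":0},{"tx":0.6,"ty":0,"tz":-40,"rx":0,"ry":0,"rz":0,"fingers":0},{"tx":0.6,"ty":0,"tz":-58.5,"rx":0,"ry":0,"rz":0,"fingers":0},{"tx":0.6,"ty":0,"tz":-58.5,"rx":0,"ry":0,"rz":0,"fingers":0},{"tx":0.6,"ty":0,"tz":-58.5,"rx":0,"ry":0,"rz":0,"fingers":0}]'; python3 -m creep '[{"tx":0,"ty":0,"tz":0,"rx":0,"ry":0,"rz":0,"fingers":80},{"tx":0,"ty":0,"tz":0,"rx":0,"ry":0,"rz":0,"fingers":120},{"tx":0,"ty":0,"tz":0,"rx":0,"ry":0,"rz":0,"fingers":160},{"tx":0,"ty":0,"tz":0,"rx":0,"ry":0,"rz":0,"fingers":200},{"tx":0,"ty":0,"tz":0,"rx":0,"ry":0,"rz":0,"fingers":255},{"tx":0,"ty":0,"tz":0,"rx":0,"ry":0,"rz":0,"fingers":255},{"tx":0,"ty":0,"tz":0,"rx":0,"ry":0,"rz":0,"fingers":255}]'
python3 - <<'E'
from h import *
d=dict(np.load("top3.npz"))
print(ray(d,[[141.7,213]],53))
h=cv2.cvtColor(d["pixels"],cv2.COLOR_BGR2HSV)
E
```

```text
t: 10.02
ee_pos: [453.5, -56.2, 112.6]
orientation: [-1.14, 1.309, -1.31]
ft_force: [0.1, -0.1, -0.1]
width: 87.9
t: 10.9
ee_pos: [452.8, -56.5, 111.7]
orientation: [-1.141, 1.31, -1.31]
ft_force: [-0.6, 0.6, 0.2]
width: 39.7
[[587.64677228 311.517162    53.        ]]
```

```bash
python3 -m creep '[{"tx":0,"ty":0,"tz":10,"rx":0,"ry":0,"rz":0,"fingers":255},{"tx":0,"ty":0,"tz":40,"rx":0,"ry":0,"rz":0,"fingers":255},{"tx":0,"ty":0,"tz":80,"rx":0,"ry":0,"rz":0,"fingers":255},{"tx":30,"ty":-9,"tz":90,"rx":0,"ry":0,"rz":0,"fingers":255},{"tx":75,"ty":-22,"tz":90,"rx":0,"ry":0,"rz":0,"fingers":255},{"tx":120,"ty":-36,"tz":90,"rx":0,"ry":0,"rz":0,"fingers":255},{"tx":160,"ty":-48,"tz":90,"rx":0,"ry":0,"rz":0,"fingers":255},{"tx":182,"ty":-54,"tz":90,"rx":0,"ry":0,"rz":0,"fingers":255},{"tx":182,"ty":-54,"tz":90,"rx":0,"ry":0,"rz":0,"fingers":255},{"tx":182,"ty":-54,"tz":90,"rx":0,"ry":0,"rz":0,"fingers":255}]'
python3 - <<'E'
from h import *
from workcell import ctrl
o=ctrl.get_obs();print(o["ee_pos"])
for n in("top","side"):
    d=ctrl.get_image(n);np.savez(n+"4.npz",**d);a=d["pixels"];a=a[150:270,90:190] if n=="top" else a[150:290,270:410];cv2.imwrite(f"pics/{n}4.png",cv2.resize(a,None,fx=4,fy=4,interpolation=cv2.INTER_CUBIC))
E
```

```text
t: 12.15
ee_pos: [633.5, -110.2, 201.5]
orientation: [-1.142, 1.311, -1.309]
ft_force: [-0.5, 0.3, -1.0]
width: 39.9
[ 633.45666566 -110.16367378  201.51072148]
```

View pics/side4.png

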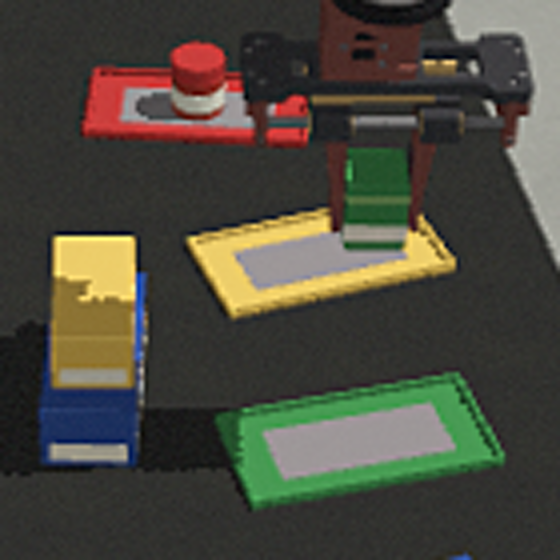

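View pics/top4.png

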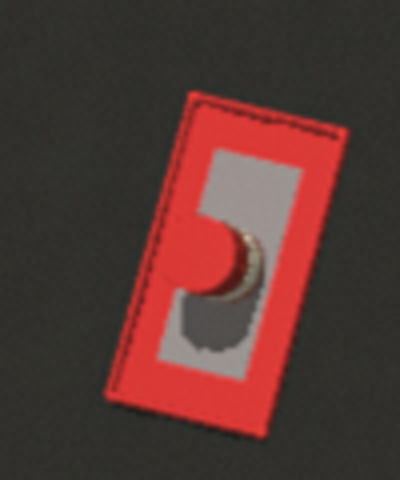

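The jar is upright on the red tray's pad, its lid at (198,62) in the side crop. The box is held level at (376,200). Now I lower the box.

```bash
python3 -m creep '[{"tx":1,"ty":0,"tz":-40,"rx":0,"ry":0,"rz":0,"fingers":255},{"tx":1,"ty":0,"tz":-90,"rx":0,"ry":0,"rz":0,"fingers":255},{"tx":1,"ty":0,"tz":-135,"rx":0,"ry":0,"rz":0,"fingers":255},{"tx":1,"ty":0,"tz":-165,"rx":0,"ry":0,"rz":0,"fingers":255},{"tx":1,"ty":0,"tz":-175,"rx":0,"ry":0,"rz":0,"fingers":255},{"tx":1,"ty":0,"tz":-179,"rx":0,"ry":0,"rz":0,"fingers":255},{"tx":1,"ty":0,"tz":-180.5,"rx":0,"ry":0,"rz":0,"fingers":255},{"tx":1,"ty":0,"tz":-180.5,"rx":0,"ry":0,"rz":0,"fingers":255},{"tx":1,"ty":0,"tz":-180.5,"rx":0,"ry":0,"rz":0,"fingers":255}]'
python3 - <<'E'
from h import *
d=dict(np.load("side4.npz"));print(ray(d,[[319.5,164.7]],53))
E
```

```text
t: 13.38
ee_pos: [636.2, -110.6, 22.0]
orientation: [-1.14, 1.309, -1.311]
ft_force: [-0.6, 1.0, -0.8]
width: 39.9
[[590.44333439 317.12791436  53.        ]]
```

Side view puts the jar at (590,317), within 2 mm of the tray centre. Next I seat and release the box.

```bash
python3 -m creep '[{"tx":-1,"ty":0,"tz":-1,"rx":0,"ry":0,"rz":0,"fingers":255},{"tx":-1,"ty":0,"tz":-1,"rx":0,"ry":0,"rz":0,"fingers":255}]'; python3 -m creep '[{"tx":0,"ty":0,"tz":0,"rx":0,"ry":0,"rz":0,"fingers":110},{"tx":0,"ty":0,"tz":0,"rx":0,"ry":0,"rz":0,"fingers":60},{"tx":0,"ty":0,"tz":0,"rx":0,"ry":0,"rz":0,"fingers":0},{"tx":0,"ty":0,"tz":0,"rx":0,"ry":0,"rz":0,"fingers":0},{"tx":0,"ty":0,"tz":20,"rx":0,"ry":0,"rz":0,"fingers":0},{"tx":0,"ty":0,"tz":70,"rx":0,"ry":0,"rz":0,"fingers":0},{"tx":0,"ty":0,"tz":130,"rx":0,"ry":0,"rz":0,"fingers":0},{"tx":0,"ty":0,"tz":180,"rx":0,"ry":0,"rz":0,"fingers":0},{"tx":0,"ty":0,"tz":180,"rx":0,"ry":0,"rz":0,"fingers":0}]'
python3 - <<'E'
from h import *
from workcell import ctrl
o,a,f,t=turn(ctrl,1.433-np.pi/2);print(o["ee_pos"],t,459.5-o["ee_pos"][0],-27-o["ee_pos"][1])
d=ctrl.get_image("side");a=d["pixels"];a=a[150:290,270:410];cv2.imwrite("pics/side5.png",cv2.resize(a,None,fx=4,fy=4,interpolation=cv2.INTER_CUBIC))
d=ctrl.get_image("top")
c=conts(mask(d,'yellow',(245,240,345,310)),30);print(rect(ray(d,np.vstack(c).reshape(-1,2),94)))
E
```

```text
t: 13.62
ee_pos: [635.2, -110.6, 20.7]
orientation: [-1.14, 1.309, -1.311]
ft_force: [-1.1, 0.0, 4.0]
width: 39.7
t: 14.75
ee_pos: [637.7, -111.0, 206.7]
orientation: [-1.134, 1.302, -1.316]
ft_force: [-0.3, 0.3, 1.0]
width: 87.9
[ 637.65049518 -111.04732311  206.70565908] 0.00023328437267111646 -178.1504951783926 84.04732311456635Traceback (most recent call last):
  File "<stdin>", line 6, in <module>
    return _nx.concatenate(arrs, 0, dtype=dtype, casting=casting)
           ~~~~~~~~~~~~~~~^^^^^^^^^^^^^^^^^^^^^^^^^^^^^^^^^^^^^^^
ValueError: need at least one array to concatenate
```

View pics/side5.png

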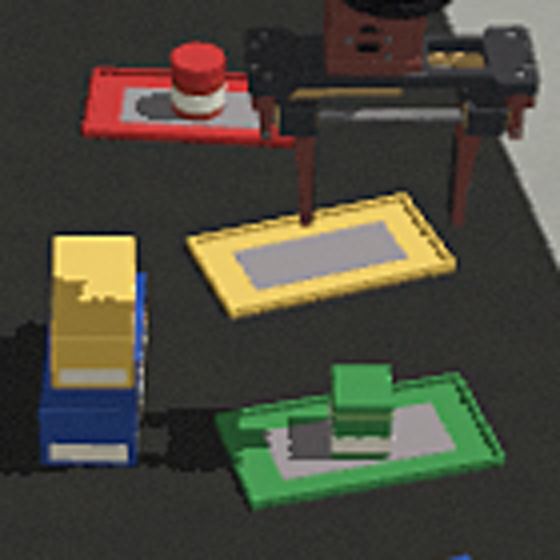

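The green box stands upright at the middle of its tray (361,410), and the stack is unchanged. Next I go to the yellow carton.

```bash
python3 -m creep '[{"tx":-40,"ty":19,"tz":0,"rx":0,"ry":0,"rz":0,"fingers":0},{"tx":-85,"ty":40,"tz":0,"rx":0,"ry":0,"rz":0,"fingers":0},{"tx":-130,"ty":61,"tz":0,"rx":0,"ry":0,"rz":0,"fingers":0},{"tx":-165,"ty":78,"tz":-20,"rx":0,"ry":0,"rz":0,"fingers":0},{"tx":-177,"ty":84,"tz":-60,"rx":0,"ry":0,"rz":0,"fingers":0},{"tx":-177,"ty":84,"tz":-80,"rx":0,"ry":0,"rz":0,"fingers":0},{"tx":-177,"ty":84,"tz":-80,"rx":0,"ry":0,"rz":0,"fingers":0},{"tx":-177,"ty":84,"tz":-80,"rx":0,"ry":0,"rz":0,"fingers":0}]'
python3 - <<'E'
from h import *
from workcell import ctrl
o,a,f,t=turn(ctrl,1.433-np.pi/2);print(o["ee_pos"],t,459.5-o["ee_pos"][0],-27-o["ee_pos"][1],68-o["ee_pos"][2])
for n in("top","side"):
    d=ctrl.get_image(n);a=d["pixels"];np.savez(n+"6.npz",**d);a=a[150:350,200:400] if n=="top" else a[150:300,220:400];cv2.imwrite(f"pics/{n}6.png",cv2.resize(a,None,fx=4,fy=4 if n=="side" else 3,interpolation=cv2.INTER_CUBIC))
g=conts(mask(dict(np.load("top6.npz")),'green'))[0];print(cv2.boundingRect(g))
E
```

```text
t: 15.85
ee_pos: [457.7, -26.5, 120.2]
orientation: [-1.141, 1.311, -1.31]
ft_force: [-0.5, 0.1, -0.3]
width: 87.7
[457.72685417 -26.53827158 120.18274661] 0.0002935546572169212 1.7731458288021713 -0.46172841921707075 -52.18274660619949
(310, 158, 49, 83)
```

View pics/side6.png

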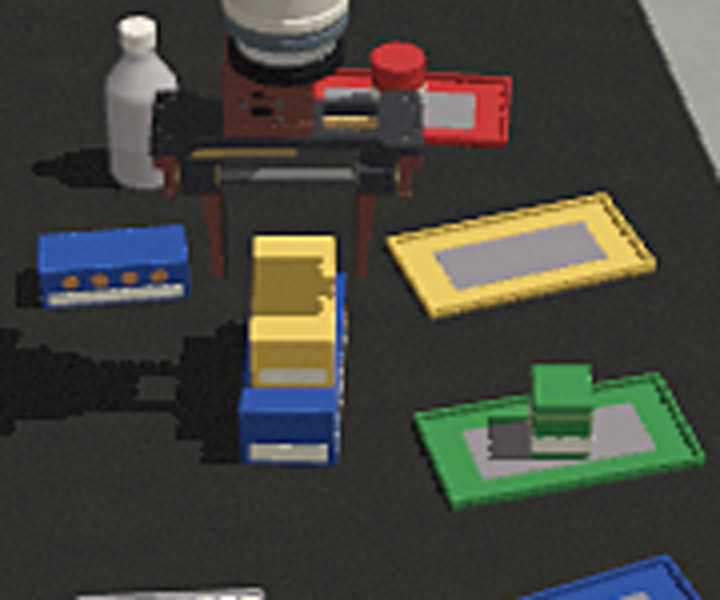

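The fingers straddle the yellow carton at (295,290) and sit clear of it. Now I descend and grip.

```bash
python3 -m creep '[{"tx":1,"ty":-0.5,"tz":-20,"rx":0,"ry":0,"rz":0,"fingers":0},{"tx":1,"ty":-0.5,"tz":-40,"rx":0,"ry":0,"rz":0,"fingers":0},{"tx":1,"ty":-0.5,"tz":-52,"rx":0,"ry":0,"rz":0,"fingers":0},{"tx":1,"ty":-0.5,"tz":-52,"rx":0,"ry":0,"rz":0,"fingers":0},{"tx":1,"ty":-0.5,"tz":-52,"rx":0,"ry":0,"rz":0,"fingers":0}]'; python3 -m creep '[{"tx":0,"ty":0,"tz":0,"rx":0,"ry":0,"rz":0,"fingers":50},{"tx":0,"ty":0,"tz":0,"rx":0,"ry":0,"rz":0,"fingers":80},{"tx":0,"ty":0,"tz":0,"rx":0,"ry":0,"rz":0,"fingers":110},{"tx":0,"ty":0,"tz":0,"rx":0,"ry":0,"rz":0,"fingers":160},{"tx":0,"ty":0,"tz":0,"rx":0,"ry":0,"rz":0,"fingers":255},{"tx":0,"ty":0,"tz":0,"rx":0,"ry":0,"rz":0,"fingers":255},{"tx":0,"ty":0,"tz":0,"rx":0,"ry":0,"rz":0,"fingers":255}]'
```

```text
t: 16.58
ee_pos: [459.2, -27.1, 68.7]
orientation: [-1.14, 1.31, -1.311]
ft_force: [0.1, 0.3, 0.2]
width: 87.9
t: 17.45
ee_pos: [459.0, -27.0, 68.4]
orientation: [-1.14, 1.31, -1.31]
ft_force: [-0.5, -0.0, 5.0]
width: 56.1
```

```bash
python3 -m creep '[{"tx":0,"ty":0,"tz":8,"rx":0,"ry":0,"rz":0,"fingers":255},{"tx":0,"ty":0,"tz":30,"rx":0,"ry":0,"rz":0,"fingers":255},{"tx":0,"ty":0,"tz":60,"rx":0,"ry":0,"rz":0,"fingers":255},{"tx":0,"ty":0,"tz":90,"rx":0,"ry":0,"rz":0,"fingers":255},{"tx":25,"ty":17,"tz":90,"rx":0,"ry":0,"rz":-0.15,"fingers":255},{"tx":60,"ty":41,"tz":90,"rx":0,"ry":0,"rz":-0.32,"fingers":255},{"tx":95,"ty":65,"tz":90,"rx":0,"ry":0,"rz":-0.49,"fingers":255},{"tx":130,"ty":90,"tz":90,"rx":0,"ry":0,"rz":-0.66,"fingers":255},{"tx":160,"ty":110,"tz":90,"rx":0,"ry":0,"rz":-0.82,"fingers":255},{"tx":180,"ty":124,"tz":90,"rx":0,"ry":0,"rz":-0.98,"fingers":255}]'; python3 -m creep '[{"tx":8,"ty":6,"tz":0,"rx":0,"ry":0,"rz":-0.13,"fingers":255},{"tx":11,"ty":7.5,"tz":0,"rx":0,"ry":0,"rz":-0.25,"fingers":255},{"tx":11,"ty":7.5,"tz":0,"rx":0,"ry":0,"rz":-0.26,"fingers":255},{"tx":11,"ty":7.5,"tz":0,"rx":0,"ry":0,"rz":-0.26,"fingers":255},{"tx":11,"ty":7.5,"tz":0,"rx":0,"ry":0,"rz":-0.26,"fingers":255}]'
python3 - <<'E'
from h import *
from workcell import ctrl
o,a,f,t=turn(ctrl,.194-np.pi/2);print(o["ee_pos"],f,t,650-o["ee_pos"][0],104.5-o["ee_pos"][1],21-o["ee_pos"][2])
for n in("top","side"):
    d=ctrl.get_image(n);a=d["pixels"];np.savez(n+"7.npz",**d);a=a[140:340,180:400] if n=="top" else a[110:310,220:420];cv2.imwrite(f"pics/{n}7.png",cv2.resize(a,None,fx=3,fy=3,interpolation=cv2.INTER_CUBIC))
    if n=="top":
        c=conts(mask(d,'blue',(240,240,345,310)),30);print(rect(ray(d,np.vstack(c).reshape(-1,2),50)))
E
```

```text
t: 18.7
ee_pos: [639.3, 98.0, 157.9]
orientation: [-0.451, 1.973, -1.973]
ft_force: [0.1, 0.1, -2.1]
width: 55.9
t: 19.32
ee_pos: [649.4, 104.3, 158.2]
orientation: [-0.207, 2.12, -2.12]
ft_force: [0.1, 0.2, -2.0]
width: 56.0
[649.38414995 104.30668753 158.15213099] [-3.98353411e-04 -4.74322097e-05 -9.99999920e-01] 0.00011197566512977097 0.6158500474672337 0.19331246531780266 -137.15213099178592
(458.7, -29.7, 158.3, 67.9, np.float64(1.393))
```

View pics/side7.png

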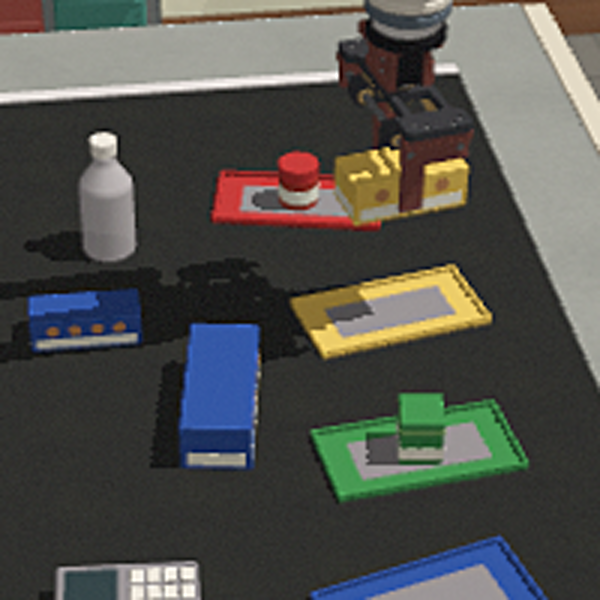

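View pics/top7.png

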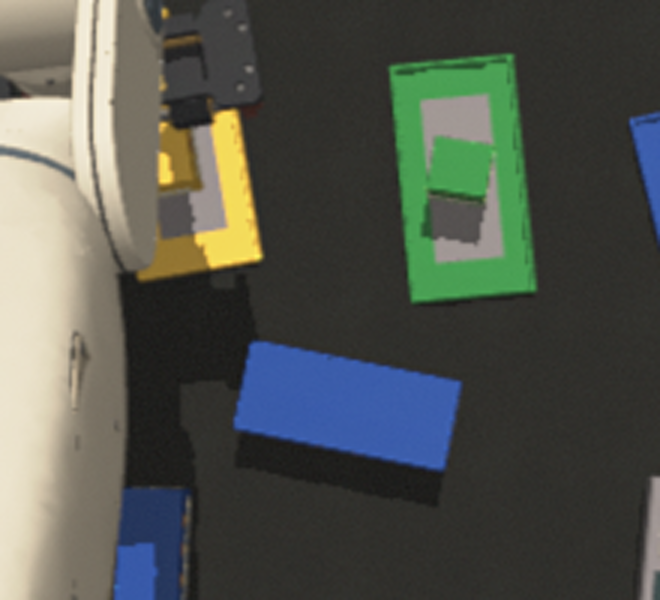

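The yellow carton hangs level at (402,185) over its tray. The blue carton measures 158x68 mm at (458.7,-29.7), yaw 1.393, so it has not moved and is the right size. I lower the yellow one.

```bash
python3 -m creep '[{"tx":0,"ty":0,"tz":-40,"rx":0,"ry":0,"rz":0,"fingers":255},{"tx":0,"ty":0,"tz":-80,"rx":0,"ry":0,"rz":0,"fingers":255},{"tx":0,"ty":0,"tz":-115,"rx":0,"ry":0,"rz":0,"fingers":255},{"tx":0,"ty":0,"tz":-130,"rx":0,"ry":0,"rz":0,"fingers":255},{"tx":0,"ty":0,"tz":-134,"rx":0,"ry":0,"rz":0,"fingers":255},{"tx":0,"ty":0,"tz":-136.5,"rx":0,"ry":0,"rz":0,"fingers":255},{"tx":0,"ty":0,"tz":-137,"rx":0,"ry":0,"rz":0,"fingers":255},{"tx":0,"ty":0,"tz":-137,"rx":0,"ry":0,"rz":0,"fingers":255}]'
```

```text
t: 20.42
ee_pos: [650.3, 104.6, 22.1]
orientation: [-0.203, 2.12, -2.119]
ft_force: [-0.2, 0.5, -2.0]
width: 55.2
```

```bash
python3 -m creep '[{"tx":0,"ty":0,"tz":-1,"rx":0,"ry":0,"rz":0,"fingers":255},{"tx":0,"ty":0,"tz":-1,"rx":0,"ry":0,"rz":0,"fingers":255}]'; python3 -m creep '[{"tx":0,"ty":0,"tz":0,"rx":0,"ry":0,"rz":0,"fingers":70},{"tx":0,"ty":0,"tz":0,"rx":0,"ry":0,"rz":0,"fingers":40},{"tx":0,"ty":0,"tz":0,"rx":0,"ry":0,"rz":0,"fingers":0},{"tx":0,"ty":0,"tz":0,"rx":0,"ry":0,"rz":0,"fingers":0},{"tx":0,"ty":0,"tz":20,"rx":0,"ry":0,"rz":0,"fingers":0},{"tx":0,"ty":0,"tz":70,"rx":0,"ry":0,"rz":0,"fingers":0},{"tx":0,"ty":0,"tz":120,"rx":0,"ry":0,"rz":0,"fingers":0},{"tx":0,"ty":0,"tz":150,"rx":0,"ry":0,"rz":0,"fingers":0},{"tx":0,"ty":0,"tz":150,"rx":0,"ry":0,"rz":0,"fingers":0}]'
python3 - <<'E'
from h import *
from workcell import ctrl
o,a,f,t=turn(ctrl,1.393-np.pi/2);print(o["ee_pos"],t,458.7-o["ee_pos"][0],-29.7-o["ee_pos"][1])
d=ctrl.get_image("side");a=d["pixels"];a=a[110:310,220:420];cv2.imwrite("pics/side8.png",cv2.resize(a,None,fx=3,fy=3,interpolation=cv2.INTER_CUBIC))
E
```

```text
t: 20.68
ee_pos: [650.2, 104.6, 21.4]
orientation: [-0.204, 2.12, -2.12]
ft_force: [-1.6, 0.4, 5.0]
width: 55.7
t: 21.8
ee_pos: [651.7, 104.8, 174.5]
orientation: [-0.197, 2.117, -2.117]
ft_force: [-0.4, -0.2, -0.0]
width: 87.7
[651.72575539 104.81402538 174.49352914] 1.2002072870824572 -193.02575539368007 -134.5140253815158
```

View pics/side8.png

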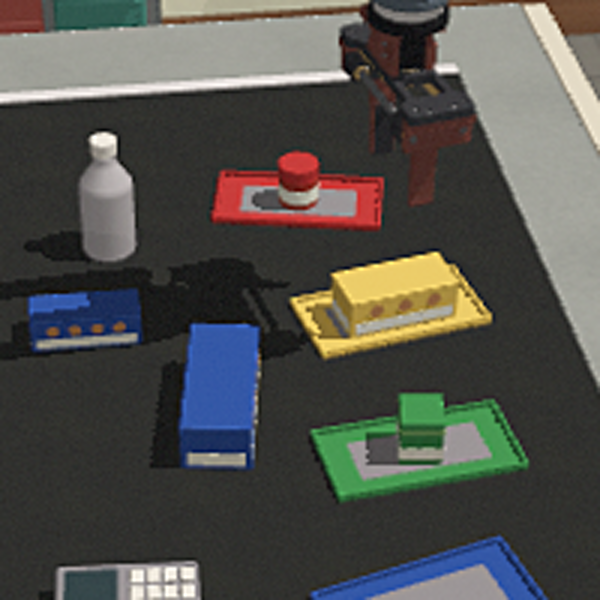

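The yellow carton lies flat and lengthways in its tray (395,290). Next is the blue carton.

```bash
python3 -m creep '[{"tx":-20,"ty":-14,"tz":0,"rx":0,"ry":0,"rz":0.13,"fingers":0},{"tx":-45,"ty":-32,"tz":0,"rx":0,"ry":0,"rz":0.28,"fingers":0},{"tx":-72,"ty":-50,"tz":0,"rx":0,"ry":0,"rz":0.45,"fingers":0},{"tx":-100,"ty":-70,"tz":0,"rx":0,"ry":0,"rz":0.62,"fingers":0},{"tx":-130,"ty":-90,"tz":0,"rx":0,"ry":0,"rz":0.79,"fingers":0},{"tx":-158,"ty":-110,"tz":0,"rx":0,"ry":0,"rz":0.96,"fingers":0},{"tx":-180,"ty":-126,"tz":0,"rx":0,"ry":0,"rz":1.1,"fingers":0},{"tx":-192,"ty":-134,"tz":-40,"rx":0,"ry":0,"rz":1.195,"fingers":0},{"tx":-192,"ty":-134,"tz":-80,"rx":0,"ry":0,"rz":1.195,"fingers":0},{"tx":-192,"ty":-134,"tz":-80,"rx":0,"ry":0,"rz":1.195,"fingers":0}]'; python3 -m creep '[{"tx":0,"ty":0,"tz":0,"rx":0,"ry":0,"rz":0,"fingers":0},{"tx":0,"ty":0,"tz":0,"rx":0,"ry":0,"rz":0,"fingers":0}]'
python3 - <<'E'
from h import *
from workcell import ctrl
o,a,f,t=turn(ctrl,1.393-np.pi/2);print(o["ee_pos"],f,t,458.7-o["ee_pos"][0],-29.7-o["ee_pos"][1],21-o["ee_pos"][2])
d=ctrl.get_image("side");np.savez("side9.npz",**d);a=d["pixels"];a=a[110:310,220:420];cv2.imwrite("pics/side9.png",cv2.resize(a,None,fx=3,fy=3,interpolation=cv2.INTER_CUBIC))
d=ctrl.get_image("top");np.savez("top9.npz",**d);a=d["pixels"];cv2.imwrite("pics/top9.png",a)
E
```

```text
t: 23.1
ee_pos: [454.5, -29.3, 87.4]
orientation: [-1.123, 1.349, -1.339]
ft_force: [-0.2, -0.3, 0.8]
width: 88.1
t: 23.35
ee_pos: [458.7, -29.5, 91.3]
orientation: [-1.116, 1.341, -1.344]
ft_force: [0.2, -0.7, 0.0]
width: 88.0
[458.67827587 -29.45057926  91.33236728] [ 2.09689881e-03 -1.82337647e-04 -9.99997785e-01] 0.005001787334483421 0.021724126886056183 -0.24942074196163944 -70.33236728231934
```

View pics/side9.png

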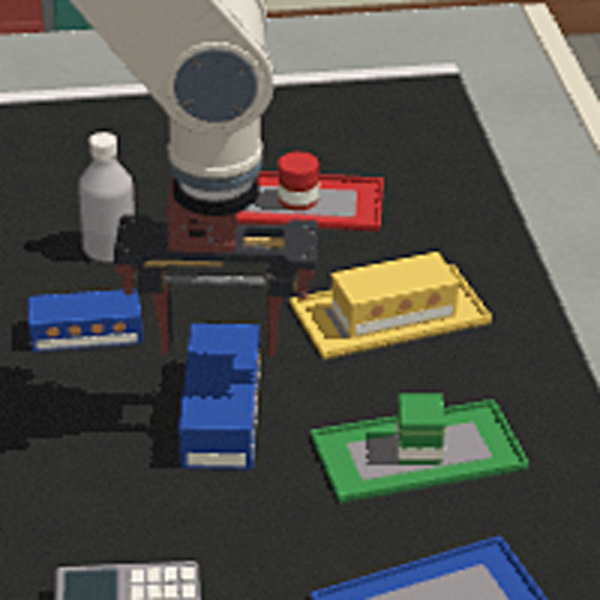

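View pics/top9.png

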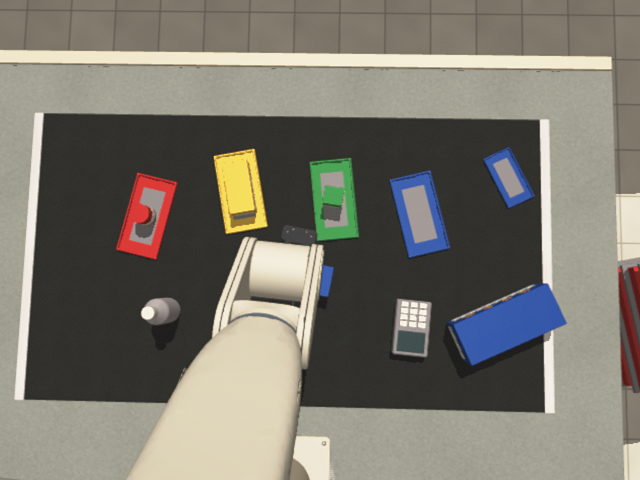

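The fingers straddle the blue carton at (220,390 in the crop) evenly. The jar, yellow carton and green box all stand in the middle of their trays, and the bystanders have not moved. I descend and grip.

```bash
python3 -m creep '[{"tx":0,"ty":0,"tz":-20,"rx":0,"ry":0,"rz":0,"fingers":0},{"tx":0,"ty":0,"tz":-40,"rx":0,"ry":0,"rz":0,"fingers":0},{"tx":0,"ty":0,"tz":-60,"rx":0,"ry":0,"rz":0,"fingers":0},{"tx":0,"ty":0,"tz":-69,"rx":0,"ry":0,"rz":0,"fingers":0},{"tx":0,"ty":0,"tz":-69,"rx":0,"ry":0,"rz":0,"fingers":0},{"tx":0,"ty":0,"tz":-69,"rx":0,"ry":0,"rz":0,"fingers":0}]'; python3 -m creep '[{"tx":0,"ty":0,"tz":0,"rx":0,"ry":0,"rz":0,"fingers":30},{"tx":0,"ty":0,"tz":0,"rx":0,"ry":0,"rz":0,"fingers":60},{"tx":0,"ty":0,"tz":0,"rx":0,"ry":0,"rz":0,"fingers":100},{"tx":0,"ty":0,"tz":0,"rx":0,"ry":0,"rz":0,"fingers":160},{"tx":0,"ty":0,"tz":0,"rx":0,"ry":0,"rz":0,"fingers":255},{"tx":0,"ty":0,"tz":0,"rx":0,"ry":0,"rz":0,"fingers":255},{"tx":0,"ty":0,"tz":0,"rx":0,"ry":0,"rz":0,"fingers":255}]'
```

```text
t: 24.2
ee_pos: [458.2, -29.5, 21.8]
orientation: [-1.116, 1.342, -1.343]
ft_force: [-0.1, 0.3, -0.0]
width: 87.7
t: 25.08
ee_pos: [458.3, -29.6, 21.5]
orientation: [-1.116, 1.342, -1.343]
ft_force: [1.4, -0.6, 6.2]
width: 65.7
```

```bash
python3 -m creep '[{"tx":0,"ty":0,"tz":8,"rx":0,"ry":0,"rz":0,"fingers":255},{"tx":0,"ty":0,"tz":35,"rx":0,"ry":0,"rz":0,"fingers":255},{"tx":0,"ty":0,"tz":75,"rx":0,"ry":0,"rz":0,"fingers":255},{"tx":0,"ty":0,"tz":115,"rx":0,"ry":0,"rz":0,"fingers":255},{"tx":18,"ty":-34,"tz":120,"rx":0,"ry":0,"rz":-0.12,"fingers":255},{"tx":42,"ty":-78,"tz":120,"rx":0,"ry":0,"rz":-0.28,"fingers":255},{"tx":66,"ty":-124,"tz":120,"rx":0,"ry":0,"rz":-0.45,"fingers":255},{"tx":90,"ty":-170,"tz":120,"rx":0,"ry":0,"rz":-0.62,"fingers":255},{"tx":114,"ty":-215,"tz":120,"rx":0,"ry":0,"rz":-0.79,"fingers":255},{"tx":132,"ty":-248,"tz":120,"rx":0,"ry":0,"rz":-0.95,"fingers":255}]'; python3 -m creep '[{"tx":10,"ty":-18,"tz":0,"rx":0,"ry":0,"rz":-0.1,"fingers":255},{"tx":14.5,"ty":-27,"tz":0,"rx":0,"ry":0,"rz":-0.194,"fingers":255},{"tx":14.5,"ty":-27,"tz":0,"rx":0,"ry":0,"rz":-0.194,"fingers":255},{"tx":14.5,"ty":-27,"tz":0,"rx":0,"ry":0,"rz":-0.194,"fingers":255},{"tx":14.5,"ty":-27,"tz":0,"rx":0,"ry":0,"rz":-0.194,"fingers":255}]'
python3 - <<'E'
from h import *
from workcell import ctrl
o,a,f,t=turn(ctrl,.249-np.pi/2);print(o["ee_pos"],f,t,604.8-o["ee_pos"][0],-304.8-o["ee_pos"][1],24.5-o["ee_pos"][2])
d=ctrl.get_image("side");a=d["pixels"];a=a[170:420,220:470];cv2.imwrite("pics/side10.png",cv2.resize(a,None,fx=2.4,fy=2.4,interpolation=cv2.INTER_CUBIC))
E
```

```text
t: 26.32
ee_pos: [589.5, -279.1, 140.6]
orientation: [-0.436, 1.985, -1.982]
ft_force: [0.3, 0.4, -3.5]
width: 66.0
t: 26.95
ee_pos: [603.8, -303.8, 141.1]
orientation: [-0.258, 2.092, -2.091]
ft_force: [-0.8, -0.3, -4.6]
width: 66.0
[ 603.7707816  -303.77193672  141.05884754] [-7.32885028e-04  4.44712178e-04 -9.99999633e-01] 0.0037043328147168264 1.0292184004237015 -1.0280632785912758 -116.55884753856355
```

View pics/side10.png

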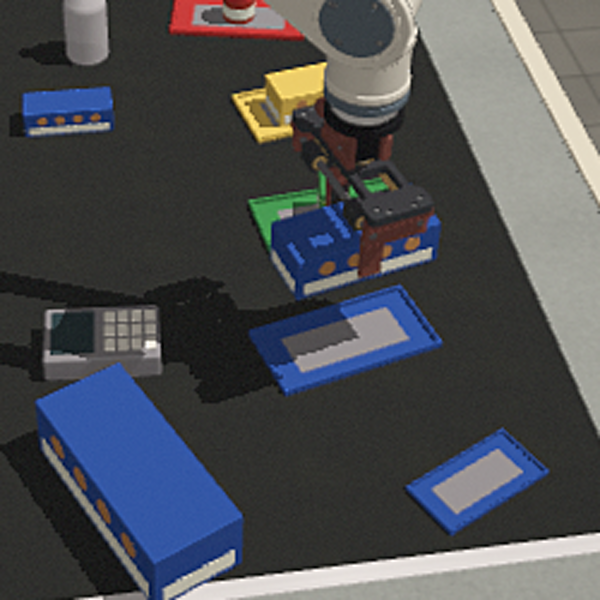

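The blue carton is level over the right blue tray, parallel to it. Lowering now.

```bash
python3 -m creep '[{"tx":0.5,"ty":-0.7,"tz":-35,"rx":0,"ry":0,"rz":0,"fingers":255},{"tx":0.5,"ty":-0.7,"tz":-70,"rx":0,"ry":0,"rz":0,"fingers":255},{"tx":0.5,"ty":-0.7,"tz":-98,"rx":0,"ry":0,"rz":0,"fingers":255},{"tx":0.5,"ty":-0.7,"tz":-110,"rx":0,"ry":0,"rz":0,"fingers":255},{"tx":0.5,"ty":-0.7,"tz":-114,"rx":0,"ry":0,"rz":0,"fingers":255},{"tx":0.5,"ty":-0.7,"tz":-116.5,"rx":0,"ry":0,"rz":0,"fingers":255},{"tx":0.5,"ty":-0.7,"tz":-116.5,"rx":0,"ry":0,"rz":0,"fingers":255},{"tx":0.5,"ty":-0.7,"tz":-116.5,"rx":0,"ry":0,"rz":0,"fingers":255}]'; python3 -m creep '[{"tx":0,"ty":0,"tz":-1,"rx":0,"ry":0,"rz":0,"fingers":255},{"tx":0,"ty":0,"tz":-1,"rx":0,"ry":0,"rz":0,"fingers":255}]'
```

```text
t: 28.0
ee_pos: [605.1, -305.4, 25.5]
orientation: [-0.255, 2.091, -2.092]
ft_force: [0.8, 0.1, -4.3]
width: 66.1
t: 28.25
ee_pos: [605.2, -305.5, 24.6]
orientation: [-0.255, 2.091, -2.092]
ft_force: [-2.2, 1.3, 4.2]
width: 65.8
```

Contact felt; release and retreat straight up, then back off.

```bash
python3 -m creep '[{"tx":0,"ty":0,"tz":0,"rx":0,"ry":0,"rz":0,"fingers":50},{"tx":0,"ty":0,"tz":0,"rx":0,"ry":0,"rz":0,"fingers":20},{"tx":0,"ty":0,"tz":0,"rx":0,"ry":0,"rz":0,"fingers":0},{"tx":0,"ty":0,"tz":0,"rx":0,"ry":0,"rz":0,"fingers":0},{"tx":0,"ty":0,"tz":20,"rx":0,"ry":0,"rz":0,"fingers":0},{"tx":0,"ty":0,"tz":70,"rx":0,"ry":0,"rz":0,"fingers":0},{"tx":0,"ty":0,"tz":130,"rx":0,"ry":0,"rz":0,"fingers":0},{"tx":0,"ty":0,"tz":190,"rx":0,"ry":0,"rz":0,"fingers":0},{"tx":0,"ty":0,"tz":240,"rx":0,"ry":0,"rz":0,"fingers":0},{"tx":0,"ty":0,"tz":240,"rx":0,"ry":0,"rz":0,"fingers":0}]'; python3 -m creep '[{"tx":-45,"ty":-20,"tz":0,"rx":0,"ry":0,"rz":0,"fingers":0},{"tx":-100,"ty":-45,"tz":0,"rx":0,"ry":0,"rz":0,"fingers":0},{"tx":-155,"ty":-70,"tz":0,"rx":0,"ry":0,"rz":0,"fingers":0},{"tx":-210,"ty":-95,"tz":0,"rx":0,"ry":0,"rz":0,"fingers":0},{"tx":-250,"ty":-115,"tz":0,"rx":0,"ry":0,"rz":0,"fingers":0},{"tx":-270,"ty":-130,"tz":0,"rx":0,"ry":0,"rz":0,"fingers":0},{"tx":-270,"ty":-130,"tz":0,"rx":0,"ry":0,"rz":0,"fingers":0},{"tx":-270,"ty":-130,"tz":0,"rx":0,"ry":0,"rz":0,"fingers":0}]'
python3 - <<'E'
from h import *
from workcell import ctrl
for n in("top","side"):
    d=ctrl.get_image(n);np.savez(n+"11.npz",**d);cv2.imwrite(f"pics/{n}11.png",d["pixels"])
E
```

```text
t: 29.5
ee_pos: [607.0, -306.4, 270.7]
orientation: [-0.247, 2.082, -2.094]
ft_force: [-0.7, 0.2, -0.5]
width: 88.1
t: 30.5
ee_pos: [335.0, -434.7, 263.5]
orientation: [-0.256, 2.093, -2.091]
ft_force: [-0.1, -0.1, -0.3]
width: 87.8
```

View pics/top11.png

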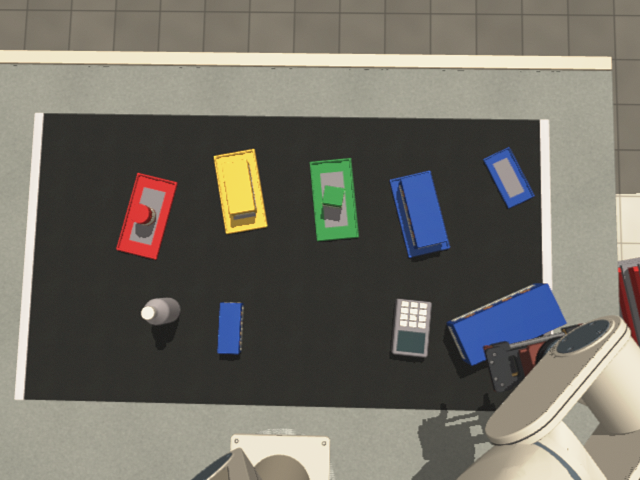

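View pics/side11.png

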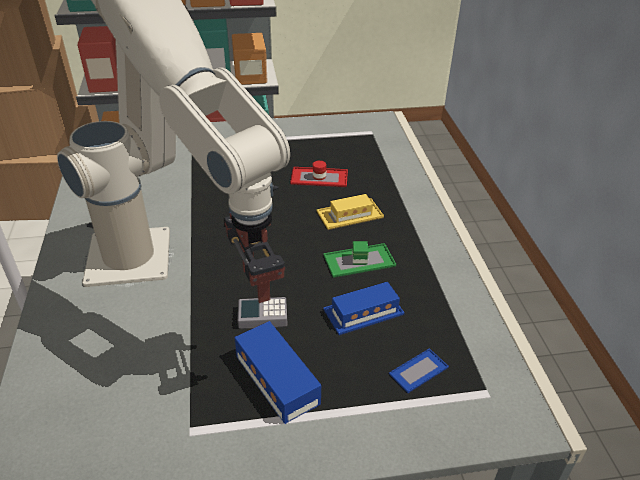

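All four things look centred and upright in their trays. I zoom in to measure this from the corners of their top faces.

Run:
```python
from h import *
d=dict(np.load("top11.npz"))["pixels"]
t=[cv2.resize(d[y:y+100,x:x+70],None,fx=5,fy=5,interpolation=cv2.INTER_CUBIC) for x,y in((205,142),(385,162))]
cv2.imwrite("pics/z11.png",np.hstack(t))
```

```text
(no output)
```

View pics/z11.png

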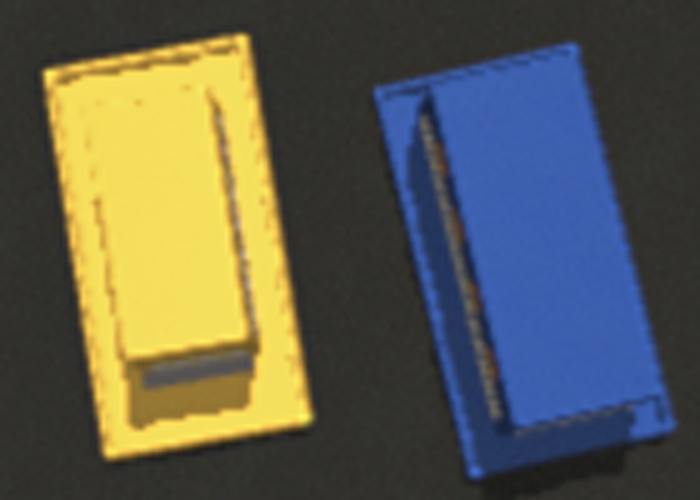

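Run:
```python
from h import *
d=dict(np.load("top11.npz"));s=dict(np.load("side11.npz"))
print("yellow",ray(d,[[239,187]],47),"blue",ray(d,[[424.2,211]],53))
p=ray(d,[[385+82/5,162+93/5],[385+158/5,162+430/5]],53);v=p[0]-p[1];print("blue len,yaw",np.hypot(*v[:2]),np.arctan2(v[1],v[0]))
p=ray(d,[[205+212/5,142+90/5],[205+250/5,142+345/5]],47);v=p[0]-p[1];print("yel len,yaw",np.hypot(*v[:2]),np.arctan2(v[1],v[0]))
h=cv2.cvtColor(d["pixels"],cv2.COLOR_BGR2HSV);m=mask(d,'green',(315,175,355,225));
for r in range(1):
    a=s["pixels"][235:285,315:405];b=d["pixels"][170:230,305:365]
    cv2.imwrite("pics/z12.png",np.hstack([cv2.resize(a,(450,250),interpolation=cv2.INTER_CUBIC),cv2.resize(b,(250,250),interpolation=cv2.INTER_CUBIC)]))
```

```text
yellow [[650.37330636  99.50167179  47.        ]] blue [[ 602.92853473 -308.89072256   53.        ]]
blue len,yaw 151.60096803384056 0.22536122233216302
yel len,yaw 116.1113701625832 0.17814542597397962
```

View pics/z12.png

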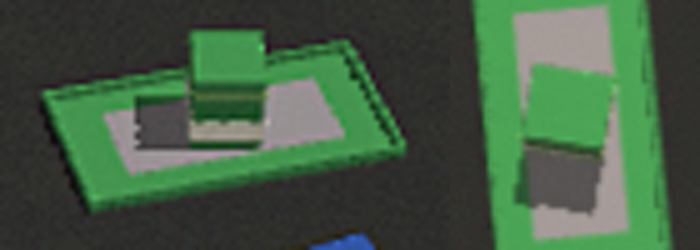

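Run:
```python
from h import *
from workcell import ctrl
d=dict(np.load("top11.npz"));s=dict(np.load("side11.npz"))
print("box",ray(s,[[360.4,246.8]],53),ray(d,[[333.8,195.2]],53))
print(np.abs(ctrl.get_obs()["qvel"]).max(), ctrl.close_job())
```

```text
box [[ 636.29027487 -109.25900099   53.        ]] [[ 634.47761769 -111.00851237   53.        ]]
the job is handed in; nothing more can be done
0.0040700109742655265 None
```

I took the stack apart from the top down (jar, green box, yellow carton, blue carton). Each now stands in the tray of its own colour, and I handed the job in after about 31 s of robot time. The hand-in reports no verdict, so what follows rests on my own camera measurements.

**Distance from tray centre** (limit 15 mm):

| Thing | Measured offset |
|---|---|
| Jar | about 2 mm from both views (a rough first reading in the top view gave 6 mm) |
| Green box | about 2 mm, from both views |
| Yellow carton | about 5 mm, from hand-picked corners in the top view |
| Blue carton | about 4.5 mm, from hand-picked corners in the top view |

- **Cartons lengthways:** both lie within about 0.03 rad of their trays' long axes (limit 0.2 rad). The blue carton's top face measured 152 mm from those corners, against the 156 mm given.
- **Blue carton while stacked:** it measured the same position to within 1 mm before and after everything above it was removed.
- **Yellow carton while stacked:** it measured exactly the same after the jar came off. The measurement after the green box came off failed because the arm blocked the view. It looked unchanged in the side picture, and the grip closed on it at its expected width.
- **Card terminal and bottle:** neither looked moved in the last top picture. The side camera's view of the bottle was blocked by then.
- **Gripper:** it was open and well clear of everything at hand-in. I saw no failed grasps, and the largest wrist force I read was about 6 N.

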